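# Touch off the three datum posts on the saw table

## Robot

A 7-joint arm with a two-finger parallel gripper is mounted at the origin on a cart in front of the work surface, level with it; the furniture and walls round the work are solid. World frame = base frame: x ahead of the robot, y to its left, z up, the work surface at z = 0. Lengths are in m, angles in degrees, forces in N, time in s.
With the tool pointing down it reaches from about 0.425 to 0.875 m from the base axis. Payload 4.7 kg.
Tool frame: the origin (TCP) lies on the centre line of the jaws, within the pads' length; the fingertips stand 14 mm ahead of it and the grasp point (between the pads) lies 5 mm behind it; z points along the fingers, y is the line along which they close (so a half turn about z gives the same grasp; the last joint's range is limited). The gripper opens to 87 mm and grips with 3 to 60 N. Pads are 19 mm wide; open, the fingers measure 117 mm over their backs; the gripper's body (75 mm by 190 mm) begins 51 mm behind the grasp point.
Start: joints at [74.49, 18.392, -4.016, 83.108, 1.295, 78.541, -3.26], TCP at [0.183, -0.624, 0.237] pointing down, gripper open.
Joint ranges: [-163.93, 163.93], [-17.29, 119.83], [-79.2, 71.16], [3.27, 140.29], [-89.18, 269.18], [5.43, 117.66], [-154.24, 154.24]. Speed limits (degrees/s): [147.25, 147.25, 180, 180, 180, 180, 180].

## Interface

Orientations are given as [roll, pitch, yaw] about the fixed x, y, z axes, in that order (R = Rz(yaw) Ry(pitch) Rx(roll)).
In Python, from cell import env gives the robot as it stands.
- The arm moves only by the tool jog_arm, never from a script. Its argument "motion" is a list that holds one entry, the list of rows, each a list of 7 numbers: the shift along the tool's x, y, z in units of 0.1 m (1.0 is 0.1 m), then the turn, a rotation vector about the tool's x, y, z in units of 180 degrees (1.0 is 180 degrees), then the closure, from 0 (fully open) to 1 (shut). A call has 1 to 5 rows; each row is the pose to reach, as a shift and turn from the pose commanded when the call began, along the tool's axes at that moment, turning the shorter way round; what a row does not reach only later rows make up. A row lasts 1/10 s, in which the tool goes at most 50 mm and 8.59 degrees, less where a joint would pass 70% of its speed; a pose out of reach is approached as far as the arm can. A call with a number of a shift or a turn outside -1 to 1 is refused whole. A call with a gripper value outside its range is refused whole. The fingers move at their own pace and stop on an object; "grip_force" is the grip in N (left out, the last holds). Time passes only in rows, so rows that repeat a pose let the fingers close. It gives the time, the measured TCP pose, the force, the opening and the grip force at its end, in the units of the state.
- env.get_obs(): the state, without advancing time (a new reading comes with each control period).
- env.read_camera(name): name is "scene" or "side" or "wrist"; returns (picture, depth): 420x560x3 uint8, red, green, blue; 420x560 float32, m along the optical axis (not along the pixel's ray), 0 where there is no reading.
- env.camera_info(name): a dict with "camera_matrix" (3x3 intrinsics, pixels), "k1" (the pictures are not rectified: a ray, as slopes to the right and down, at radius r is drawn at 1 + k1 r^2 times it, then the intrinsics apply), "origin" and "orientation" of the camera in the world; the wrist camera has in their place "mount" (4x4, takes a point from camera to tool coordinates, whose origin is the TCP and whose axes are the flange's). Camera axes: x right, y down, z forward; pixel columns grow to the right and rows downward; lengths in m; the calibration is good to about 2 mm. A picture is of the moment at which its call begins: read the wrist's pose just before it. camera_info takes no time and is no camera call.
- env.sign_off(): hands the job in; it is judged then, once.
The state is a dict: "time_s": time; "qpos": joint angles; "joint_velocities": joint speeds; "effort": joint torques, N m; "tool_pos": TCP position; "tool_rot": TCP orientation; "force": force on the tool from outside, world axes, zero at the start; "wrist_torque": the same for the moment, N m; "grip_width": finger opening in m; "grasp_force": force on a finger pad.
Only numpy, scipy, OpenCV 4.12 (cv2) and the standard library are available. Lean on these libraries where they do the work, as an engineer would, in place of code of your own. Each camera call takes 0.05 s, during which the arm holds its last target. There are 200 camera calls.

## Task

Touch off the three datum posts on the saw table, so that their positions can be recorded: with the fingertips push lightly down on the cap of the tall square post first, then of the low round post, and last of the long narrow post. Let each cap sink about 5 mm, where it stays by itself; do not push any cap right down or any one out of turn. Nothing is to be gripped or lifted: leave the posts standing where they are and the tools and offcuts around them undisturbed, and finish clear of everything.

Things in the scene. Friction and masses are not known exactly. Their poses are not given: they have to be found in the camera images.
- square_post: tallest datum post: dark steel, square 44x44 mm column on a 66x66x12 mm foot, column 85 mm high, loose, about 0.9 kg. Origin: centre of its underside, z up.
- square_post_cap (a point): centre of the top face of the square post's cap, a bright steel square 30x30x6 mm; untouched it is 113 mm above the table. It moves with the cap.
- round_post: lowest datum post: dark steel cylinder, 52 mm across and 40 mm high with a foot 62 mm across, loose, about 0.9 kg. Origin: centre of its underside, z up.
- round_post_cap (a point): centre of the top face of the round post's cap, a bright steel disc 34 mm across, 6 mm thick; untouched it is 68 mm above the table. It moves with the cap.
- long_post: middle-height datum post: dark steel oblong block 32x80 mm (long along its own y) on a 50x86x10 mm foot, block 62 mm high, loose, about 0.9 kg. Origin: centre of its underside, z up.
- long_post_cap (a point): centre of the top face of the long post's cap, a bright steel bar 22x66x6 mm, long along the post's y; untouched it is 90 mm above the table. It moves with the cap.
- square_post_plunger (a joint): how far the cap of the square post has been pushed straight down, m: 0 untouched, 0.016 at its bottom stop. It begins to slide at about 4 N, slides at that force all the way (no spring), and stays where it is left.
- round_post_plunger (a joint): how far the cap of the round post has been pushed straight down, m: 0 untouched, 0.016 at its bottom stop. It begins to slide at about 4 N, slides at that force all the way (no spring), and stays where it is left.
- long_post_plunger (a joint): how far the cap of the long post has been pushed straight down, m: 0 untouched, 0.016 at its bottom stop. It begins to slide at about 4 N, slides at that force all the way (no spring), and stays where it is left.
- offcut_pine: pine offcut 45x90x18 mm, bystander lying on the table. Origin: centre of its underside.
- pencil_red: red pencil 152 mm long, 8 mm thick, bystander lying on the table. Origin: centre of its underside.
- wax_tin: round dark tin 78 mm across, 36 mm high, bystander lying on the table. Origin: centre of its underside.
- tape_measure: tape measure 33x88 mm, 66 mm high, bystander lying on the table. Origin: centre of its underside.
- chisel_narrow: chisel 255 mm long, up to 32 mm high, red handle, bystander lying on the table. Origin: centre of its underside.

How it is judged (in metres and radians):
On the way, in this order (a step that is already met when the one before it is completed fails the run):
1. the fingers push the square post's cap down by more than 2 mm (value of joint square_post_plunger above 0.002 m and contact force between the fingers and square_post above 0.3 N), for 0.02 s.
2. the fingers push the round post's cap down by more than 2 mm (value of joint round_post_plunger above 0.002 m and contact force between the fingers and round_post above 0.3 N), for 0.02 s.
3. the fingers push the long post's cap down by more than 2 mm (value of joint long_post_plunger above 0.002 m and contact force between the fingers and long_post above 0.3 N), for 0.02 s.
At the end, for the whole second after the job is handed in: all three caps have been pushed in 2 to 12 mm and stay there; the posts stand upright and at rest within 12 mm of where they stood; the five loose bystanders lie within 20 mm of where they lay (value of joint square_post_plunger between 0.002 and 0.012 m and distance of each of square_post, round_post, long_post from where it was at the start of the episode below 0.012 m and angle between each of square_post, round_post, long_post's own z axis and vertical below 0.08 rad and linear speed of each of square_post, round_post, long_post below 0.02 m/s and value of joint round_post_plunger between 0.002 and 0.012 m and value of joint long_post_plunger between 0.002 and 0.012 m and distance of each of offcut_pine, pencil_red, wax_tin, tape_measure, chisel_narrow from where it was at the start of the episode below 0.02 m); the robot touches nothing.
It fails at once if a cap is pushed down out of turn ((value of joint round_post_plunger above 0.0015 m and value of joint square_post_plunger below 0.002 m) or (value of joint long_post_plunger above 0.0015 m and value of joint square_post_plunger below 0.002 m) or (value of joint long_post_plunger above 0.0015 m and value of joint round_post_plunger below 0.002 m)).
It fails at once if a cap is pushed deeper than 12 mm (value of joint any of square_post_plunger, round_post_plunger, long_post_plunger above 0.012 m).
It fails at once if the fingers press on a post with more than 25 N (contact force between the fingers and square_post above 25 N or contact force between the fingers and round_post above 25 N or contact force between the fingers and long_post above 25 N).
It fails at once if a post is shifted or lifted by more than 12 mm, or tipped (distance of any of square_post, round_post, long_post from where it was at the start of the episode above 0.012 m or angle between any of square_post, round_post, long_post's own z axis and vertical above 0.15 rad).
It fails at once if a loose bystander is moved by more than 20 mm (distance of any of offcut_pine, pencil_red, wax_tin, tape_measure, chisel_narrow from where it was at the start of the episode above 0.02 m).
It also fails if it takes over 48 s, if anything falls off the work surface, if the arm or the gripper's body presses on something with over 40 N, if the wrist force passes 120 N, or if a joint passes its speed limit or range.

## Working session

There is one attempt and no reset: what is moved stays moved. The work goes in short steps, Python scripts to look and compute and a tool call to move; the robot and the scene stay as the last step left them, time stands still between calls to the robot, and variables do not carry over. Pictures are saved under pics/ and viewed, at most 10 in all, crops included, and the job is handed in when it is done.

Besides the shell and the picture viewer there is one more tool, called as a command line: name --argument value ..., lists and objects as JSON in quotes. jog_arm: Moves the arm, as the interface text tells. Shifts and turns lie within -1 to 1; 1 stands for 0.1 m of shift or 180 degrees of turn. Its arguments: {"type":"object","properties":{"motion":{"type":"array","items":{"type":"array","items":{"type":"array","items":{"type":"number"}}}},"grip_force":{"type":"number"}},"required":["motion"]}

```bash
mkdir -p pics; cat > h.py <<'E'
import numpy as np, cv2
from cell import env
from scipy.spatial.transform import Rotation as R
def pose(name):
    i=env.camera_info(name)
    if 'mount' in i:
        o=env.get_obs(); T=np.eye(4); T[:3,:3]=R.from_euler('xyz',o['tool_rot'],degrees=True).as_matrix(); T[:3,3]=o['tool_pos']
        return i,T@np.array(i['mount'])
    T=np.eye(4); q=np.array(i['orientation']); T[:3,:3]=q if q.shape==(3,3) else R.from_euler('xyz',q,degrees=True).as_matrix(); T[:3,3]=i['origin']
    return i,T
def rays(i,uv):
    K=np.array(i['camera_matrix']); uv=np.atleast_2d(uv).astype(float)
    d=(uv-K[:2,2])/[K[0,0],K[1,1]]; s=d.copy()
    for _ in range(20): s=d/(1+i['k1']*(s**2).sum(1,keepdims=True))
    return np.c_[s,np.ones(len(s))]
def cloud(i,T,depth):
    h,w=depth.shape; uv=np.stack(np.meshgrid(np.arange(w),np.arange(h)),-1).reshape(-1,2)
    return ((rays(i,uv)*depth.reshape(-1,1))@T[:3,:3].T+T[:3,3]).reshape(h,w,3)
def onplane(i,T,uv,z):
    d=rays(i,uv)@T[:3,:3].T; return T[:3,3]+d*((z-T[2,3])/d[:,2:])
E
python3 - <<'E'
from h import *
print(env.get_obs())
for n in ['scene','side','wrist']:
    i,T=pose(n); print(i)
    p,d=env.read_camera(n); cv2.imwrite(f'pics/{n}0.png',p[...,::-1]); np.savez(f'{n}0.npz',p=p,d=d,T=T)
E
```

```text
{'time_s': 0.0, 'qpos': array([74.48940886, 18.44032499, -4.01324114, 83.17382459,  1.29438086,
       78.54023678, -3.2592113 ]), 'joint_velocities': array([-0.12114626, -0.07402974, -0.03655147, -0.02727549,  0.08063998,
       -0.0728158 ,  0.00810973]), 'effort': array([-9.17123289e-04, -4.91293180e+01, -4.03952077e-01, -3.12526989e+01,
       -6.38301973e-02,  4.35031636e-02,  1.16165279e-04]), 'tool_pos': array([ 0.18242191, -0.6233394 ,  0.23545626]), 'tool_rot': array([-1.79890810e+02,  5.77505166e-03,  1.63188142e+01]), 'force': array([ 0.25578752, -0.12886325, -0.12681637]), 'wrist_torque': array([-0.00430784,  0.01045439, -0.03450786]), 'grasp_force': 0.0, 'grip_width': 0.08696665058410573}
{'camera_matrix': array([[429.89080165,   0.        , 282.97673303],
       [  0.        , 429.89080165, 205.441723  ],
       [  0.        ,   0.        ,   1.        ]]), 'k1': 0.04716432566114513, 'origin': array([0.0639088 , 0.44472384, 0.89512457]), 'orientation': array([-139.85366859,    0.32178888, -136.41965802])}
{'camera_matrix': array([[456.88527373,   0.        , 274.14755709],
       [  0.        , 456.88527373, 210.75274689],
       [  0.        ,   0.        ,   1.        ]]), 'k1': -0.09272221832795985, 'origin': array([0.2294187 , 1.0346281 , 0.66915981]), 'orientation': array([-116.87331474,   -0.52945829, -162.85890276])}
{'camera_matrix': array([[293.62505591,   0.        , 284.11882377],
       [  0.        , 293.62505591, 207.98251975],
       [  0.        ,   0.        ,   1.        ]]), 'k1': 0.0075515715241642545, 'mount': array([[-4.12165768e-04, -9.60684292e-01, -2.77642796e-01,
         7.60472447e-02],
       [ 9.99999907e-01, -4.31189637e-04,  7.46059827e-06,
        -9.44671928e-04],
       [-1.26883976e-04, -2.77642767e-01,  9.60684380e-01,
        -1.49391361e-01],
       [ 0.00000000e+00,  0.00000000e+00,  0.00000000e+00,
         1.00000000e+00]])}
```

View pics/scene0.png

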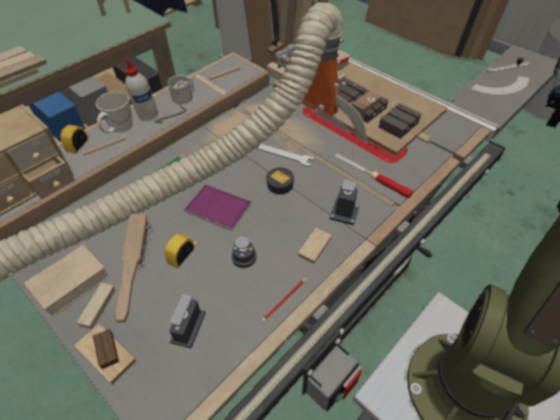

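View pics/side0.png

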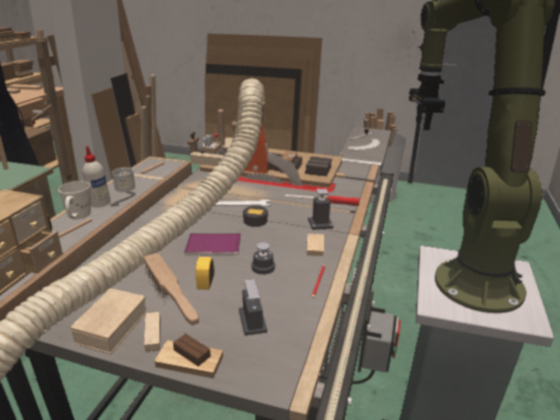

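The scene view shows the square post at about (346,200), the round one at (243,250) and the long one at (185,320). A hose hangs over the far side of the table. Next I'll measure the caps and the hose.

```bash
cat > m.py <<'E'
from h import *
boxes={'scene':{'sq':(330,170,362,225),'ro':(226,230,262,270),'lo':(165,290,208,348)},
       'side':{'sq':(305,182,335,230),'ro':(248,238,278,275),'lo':(236,275,268,333)}}
H={'sq':.113,'ro':.068,'lo':.090}
for n in boxes:
    f=np.load(n+'0.npz'); i,_=pose(n); T=f['T']; C=cloud(i,T,f['d'])
    g=cv2.cvtColor(f['p'],cv2.COLOR_RGB2GRAY)
    for k,(a,b,c,d) in boxes[n].items():
        P=C[b:d,a:c]; z=P[...,2]; G=g[b:d,a:c]
        zt=np.percentile(z[z<.2],98)
        m=((z>zt-.006)&(z<zt+.006)).astype(np.uint8)
        Q=P[m>0]; r=cv2.minAreaRect((Q[:,:2]*1000).astype(np.float32))
        vu=np.argwhere(m)+[b,a]
        w=onplane(i,T,cv2.minAreaRect(vu[:,::-1].astype(np.float32))[0],H[k])[0]
        print(n,k,'zt',round(zt,4),'n',len(Q),'mean',Q.mean(0).round(4),'rect',np.round(r[0],1),np.round(r[1],1),round(r[2],1),'ray',w.round(4),'bright',G[m>0].mean().round(),'dark',np.median(G))
    # tall things over the work area
    m=(C[...,2]>.12)&(C[...,0]>.2)&(C[...,0]<1)&(abs(C[...,1])<.8)
    Q=C[m]
    for y in np.arange(-.8,.8,.1):
        s=Q[(Q[:,1]>=y)&(Q[:,1]<y+.1)]
        if len(s): print('  tall y',round(y,1),'xmin',s[:,0].min().round(2),'zmin',s[:,2].min().round(2),'zmax',s[:,2].max().round(2),len(s))
E
python3 m.py
python3 - <<'E'
import cv2,numpy as np
a=cv2.imread('pics/scene0.png');b=cv2.imread('pics/side0.png')
f=lambda im,x,y:cv2.resize(im[y-35:y+35,x-35:x+35],(260,260),interpolation=cv2.INTER_CUBIC)
cv2.imwrite('pics/crop.png',np.vstack([np.hstack([f(a,346,195),f(a,243,250),f(a,187,320)]),np.hstack([f(b,320,205),f(b,263,256),f(b,252,305)])]))
E
```

```text
scene sq zt 0.1128 n 122 mean [ 0.4487 -0.1894  0.1118] rect [ 449.2 -190.7] [29.7 31.8] 25.8 ray [ 0.4479 -0.1881  0.113 ] bright 139.0 dark 119.0
scene ro zt 0.0679 n 138 mean [0.5422 0.0908 0.0667] rect [543.2  90.3] [32.7 30.8] 19.3 ray [0.5416 0.0916 0.068 ] bright 142.0 dark 124.0
scene lo zt 0.0907 n 339 mean [0.4972 0.2978 0.0891] rect [497.9 297.4] [22.5 67.8] 30.1 ray [0.4965 0.2981 0.09  ] bright 144.0 dark 125.0
  tall y -0.7 xmin 0.2 zmin 0.27 zmax 0.32 119
  tall y -0.6 xmin 0.2 zmin 0.12 zmax 0.31 36
  tall y -0.5 xmin 0.71 zmin 0.12 zmax 0.38 1543
  tall y -0.4 xmin 0.68 zmin 0.22 zmax 0.38 1552
  tall y -0.3 xmin 0.68 zmin 0.14 zmax 0.31 1676
  tall y -0.2 xmin 0.69 zmin 0.12 zmax 0.21 1283
  tall y -0.1 xmin 0.73 zmin 0.12 zmax 0.15 365
side sq zt 0.112 n 60 mean [ 0.4512 -0.1849  0.1113] rect [ 451.5 -188.4] [29.5 34.3] 22.4 ray [ 0.4495 -0.1802  0.113 ] bright 150.0 dark 94.0
side ro zt 0.0673 n 89 mean [0.5432 0.093  0.0662] rect [544.   92.3] [31.8 31.2] 68.1 ray [0.5425 0.0964 0.068 ] bright 157.0 dark 130.0
side lo zt 0.0896 n 217 mean [0.4986 0.3022 0.0885] rect [499.8 299.5] [21.7 68.1] 28.8 ray [0.4977 0.3037 0.09  ] bright 164.0 dark 132.0
  tall y -0.8 xmin 0.22 zmin 0.31 zmax 0.33 7
  tall y -0.7 xmin 0.2 zmin 0.12 zmax 0.63 646
  tall y -0.6 xmin 0.2 zmin 0.29 zmax 0.64 507
  tall y -0.5 xmin 0.71 zmin 0.12 zmax 0.38 298
  tall y -0.4 xmin 0.68 zmin 0.24 zmax 0.38 740
  tall y -0.3 xmin 0.68 zmin 0.14 zmax 0.31 1005
  tall y -0.2 xmin 0.69 zmin 0.12 zmax 0.21 915
  tall y -0.1 xmin 0.74 zmin 0.12 zmax 0.15 283
```

View pics/crop.png

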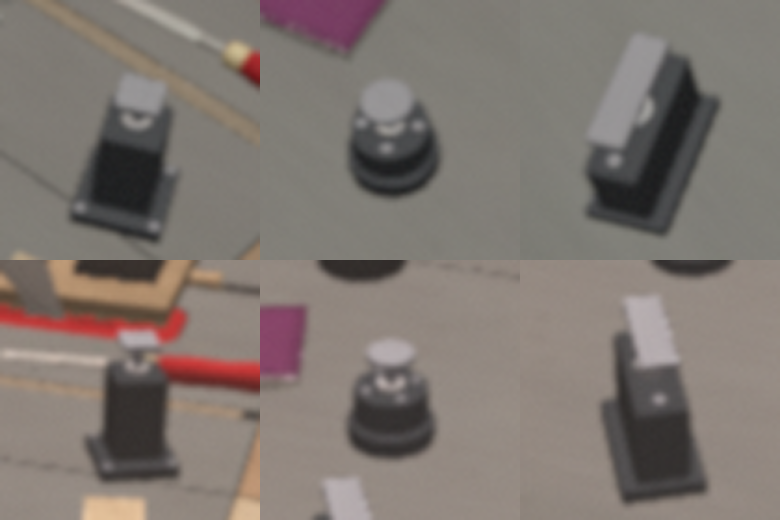

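View pics/wrist0.png

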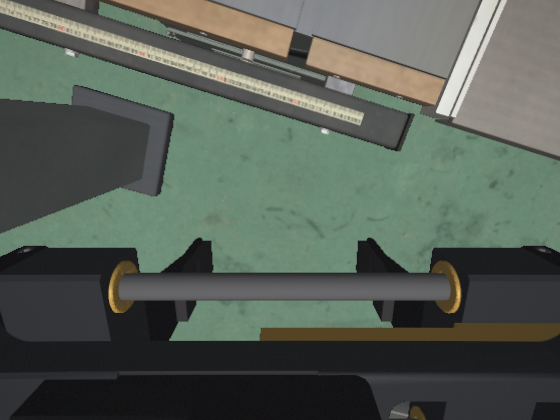

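The crops confirm three separate caps: square, round and long. The wrist view shows only floor, the fence rail and the open fingers. Before travelling I'll check how high the hose hangs.

```bash
cat >> h.py <<'E'
def go(xyz):
    o=env.get_obs(); r=R.from_euler('xyz',o['tool_rot'],degrees=True)
    print('t',o['time_s'],'pos',o['tool_pos'].round(4),'rot',o['tool_rot'].round(2),'F',o['force'].round(2),'q',o['qpos'].round(0),'shift(0.1m)',(r.inv().apply(np.array(xyz)-o['tool_pos'])*10).round(3))
E
python3 - <<'E'
from h import *
f=np.load('scene0.npz');i,_=pose('scene');C=cloud(i,f['T'],f['d'])
for u,v in [(315,30),(290,80),(230,130),(140,190),(40,240)]: print(u,v,f['d'][v,u],C[v,u].round(3))
go([.449,-.189,.237])
E
```

```text
315 30 1.0787575 [ 0.718 -0.354  0.352]
290 80 1.104169 [ 0.713 -0.259  0.258]
230 130 1.3776612 [ 0.93  -0.212 -0.001]
140 190 1.1059362 [0.845 0.162 0.077]
40 240 1.0048172 [0.877 0.408 0.079]
t 0.15 pos [ 0.1825 -0.6234  0.2357] rot [-179.92    0.     16.32] F [ 0.52 -0.42  0.71] q [74. 18. -4. 83.  1. 79. -3.] shift(0.1m) [ 3.779 -3.421 -0.008]
```

jog_arm --motion '[[[0.24, -0.22, 0, 0, 0, 0, 1], [0.48, -0.43, 0, 0, 0, 0, 1], [0.72, -0.65, 0, 0, 0, 0, 1], [0.95, -0.85, 0, 0, 0, 0, 1], [0.95, -0.85, 0, 0, 0, 0, 1]]]' --grip_force 10

```text
time_s: 0.65
tool_pos: [0.2539, -0.5116, 0.2367]
tool_rot: [-179.9, -0.1, 16.7]
force: [-0.1, 0.2, 0.8]
grip_width: 0.055
grasp_force: 0.0
```

jog_arm --motion '[[[0.24, -0.22, 0, 0, 0, 0, 1], [0.48, -0.43, 0, 0, 0, 0, 1], [0.72, -0.65, 0, 0, 0, 0, 1], [0.95, -0.85, 0, 0, 0, 0, 1], [0.95, -0.85, 0, 0, 0, 0, 1]]]'

```text
time_s: 1.15
tool_pos: [0.3202, -0.4037, 0.2367]
tool_rot: [-180.0, -0.1, 16.7]
force: [0.9, -0.5, 0.8]
grip_width: 0.0152
grasp_force: 0.0
```

jog_arm --motion '[[[0.24, -0.22, 0, 0, 0, 0, 1], [0.48, -0.43, 0, 0, 0, 0, 1], [0.72, -0.65, 0, 0, 0, 0, 1], [0.95, -0.85, 0, 0, 0, 0, 1], [0.95, -0.85, 0, 0, 0, 0, 1]]]'

```text
time_s: 1.65
tool_pos: [0.3868, -0.2959, 0.2367]
tool_rot: [-180.0, -0.1, 16.7]
force: [-0.2, -0.8, 0.4]
grip_width: 0.0003
grasp_force: 0.0
```

```bash
python3 - <<'E'
from h import *
i,T=pose('wrist'); p,d=env.read_camera('wrist'); cv2.imwrite('pics/w1.png',p[...,::-1])
C=cloud(i,T,d); z=C[...,2]
m=(abs(z-.1125)<.006)&(abs(C[...,0]-.449)<.04)&(abs(C[...,1]+.189)<.04)
if m.any():
    Q=C[m]; r=cv2.minAreaRect((Q[:,:2]*1000).astype(np.float32)); print(m.sum(),np.median(Q[:,2]),r)
go([.449,-.189,.147])
E
```

```text
1271 0.11442270078263683 ((450.4734802246094, -190.64710998535156), (29.992528915405273, 31.010393142700195), 25.760204315185547)
t 1.7 pos [ 0.3852 -0.2983  0.2366] rot [179.97   0.    16.5 ] F [-1.4  -1.23  0.91] q [ 55.  -1. -20. 105.  -0.  76. -39.] shift(0.1m) [ 0.922 -0.867  0.896]
```

jog_arm --motion '[[[0.3, -0.28, 0, 0, 0, 0, 1], [0.6, -0.57, 0, 0, 0, 0, 1], [0.925, -0.865, 0, 0, 0, 0, 1], [0.925, -0.865, 0.3, 0, 0, 0, 1], [0.925, -0.865, 0.5, 0, 0, 0, 1]]]'

```text
time_s: 2.2
tool_pos: [0.4489, -0.1907, 0.1856]
tool_rot: [180.0, 0.0, 16.4]
force: [-1.0, -0.2, 0.1]
grip_width: 0.0001
grasp_force: 0.0
```

jog_arm --motion '[[[0, 0, 0.2, 0, 0, 0, 1], [0, 0, 0.35, 0, 0, 0, 1], [0, 0, 0.45, 0, 0, 0, 1], [0, 0, 0.45, 0, 0, 0, 1], [0, 0, 0.45, 0, 0, 0, 1]]]'

```text
time_s: 2.7
tool_pos: [0.449, -0.1909, 0.1419]
tool_rot: [180.0, -0.0, 16.3]
force: [0.6, -0.1, 0.2]
grip_width: 0.0001
grasp_force: 0.0
```

```bash
python3 - <<'E'
from h import *
go([.4495,-.19,.127])
p,d=env.read_camera('side'); cv2.imwrite('pics/s1.png',cv2.resize(p[120:260,230:410,::-1],None,fx=4,fy=4,interpolation=cv2.INTER_CUBIC))
for _ in range(4): env.read_camera('scene'); go([.4495,-.19,.127])
E
```

```text
t 2.7 pos [ 0.449  -0.1909  0.1419] rot [ 1.7998e+02 -1.0000e-02  1.6250e+01] F [ 0.64 -0.11  0.17] q [ 47.   4. -28. 112.   2.  65. -56.] shift(0.1m) [ 0.007 -0.008  0.149]
t 2.8 pos [ 0.4495 -0.1907  0.1425] rot [ 1.7993e+02 -7.0000e-02  1.6290e+01] F [ 0.35 -0.29  0.35] q [ 47.   4. -28. 112.   2.  65. -56.] shift(0.1m) [ 0.002 -0.007  0.155]
t 2.85 pos [ 0.4495 -0.1905  0.1425] rot [ 1.7992e+02 -7.0000e-02  1.6300e+01] F [0.34 0.41 0.6 ] q [ 47.   4. -28. 112.   2.  65. -56.] shift(0.1m) [ 0.001 -0.006  0.155]
t 2.9 pos [ 0.4495 -0.1904  0.1424] rot [ 1.7992e+02 -6.0000e-02  1.6310e+01] F [-0.32 -0.33  0.75] q [ 47.   4. -28. 112.   2.  65. -56.] shift(0.1m) [ 0.001 -0.004  0.154]
t 2.95 pos [ 0.4494 -0.1903  0.1423] rot [ 1.7993e+02 -5.0000e-02  1.6320e+01] F [-0.85  0.72 -0.15] q [ 47.   4. -28. 112.   2.  65. -56.] shift(0.1m) [ 0.002 -0.003  0.153]
```

View pics/s1.png

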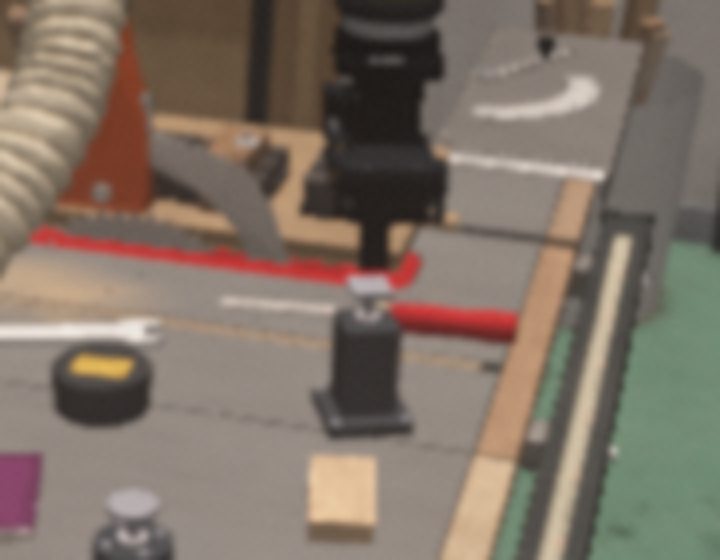

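The crop shows the closed fingertips at about (375,265), right above the square cap at (370,285). Now I'll come down slowly.

jog_arm --motion '[[[0, 0, 0.05, 0, 0, 0, 1], [0, 0, 0.1, 0, 0, 0, 1], [0, 0, 0.13, 0, 0, 0, 1], [0, 0, 0.13, 0, 0, 0, 1], [0, 0, 0.13, 0, 0, 0, 1]]]'

```text
time_s: 3.45
tool_pos: [0.4488, -0.19, 0.1284]
tool_rot: [-180.0, 0.0, 16.3]
force: [-0.9, -0.4, -0.7]
grip_width: 0.0006
grasp_force: 0.0
```

jog_arm --motion '[[[0, 0, 0.01, 0, 0, 0, 1], [0, 0, 0.02, 0, 0, 0, 1], [0, 0, 0.03, 0, 0, 0, 1], [0, 0, 0.03, 0, 0, 0, 1]]]'

```text
time_s: 3.85
tool_pos: [0.4491, -0.1901, 0.1258]
tool_rot: [180.0, -0.0, 16.3]
force: [-1.5, 0.5, 3.6]
grip_width: 0.0003
grasp_force: 1.7
```

jog_arm --motion '[[[0, 0, 0.01, 0, 0, 0, 1], [0, 0, 0.02, 0, 0, 0, 1], [0, 0, 0.03, 0, 0, 0, 1], [0, 0, 0.04, 0, 0, 0, 1], [0, 0, 0.045, 0, 0, 0, 1]]]'

```text
time_s: 4.35
tool_pos: [0.4491, -0.1901, 0.121]
tool_rot: [180.0, -0.0, 16.3]
force: [-1.0, 1.0, 2.9]
grip_width: 0.0002
grasp_force: 1.9
```

jog_arm --motion '[[[0, 0, 0, 0, 0, 0, 1], [0, 0, 0, 0, 0, 0, 1]]]'

```text
time_s: 4.55
tool_pos: [0.4491, -0.1901, 0.1209]
tool_rot: [180.0, -0.0, 16.3]
force: [0.0, -0.3, 3.3]
grip_width: 0.0002
grasp_force: 1.1
```

jog_arm --motion '[[[0, 0, -0.1, 0, 0, 0, 1], [0, 0, -0.3, 0, 0, 0, 1], [0, 0, -0.6, 0, 0, 0, 1], [0, 0, -0.9, 0, 0, 0, 1], [0, 0, -0.9, 0, 0, 0, 1]]]'

```text
time_s: 5.05
tool_pos: [0.4512, -0.1909, 0.2155]
tool_rot: [179.7, -0.3, 16.3]
force: [1.0, -1.4, 0.5]
grip_width: 0.0005
grasp_force: 0.0
```

jog_arm --motion '[[[0.14, -0.2, 0, 0, 0, 0, 1], [0.28, -0.4, 0, 0, 0, 0, 1], [0.42, -0.61, 0, 0, 0, 0, 1], [0.56, -0.81, 0, 0, 0, 0, 1]]]'

```text
time_s: 5.45
tool_pos: [0.4795, -0.0955, 0.2105]
tool_rot: [-180.0, 0.1, 16.3]
force: [-0.2, -0.1, -0.6]
grip_width: 0.0004
grasp_force: 0.0
```

jog_arm --motion '[[[0.14, -0.2, 0, 0, 0, 0, 1], [0.28, -0.4, 0, 0, 0, 0, 1], [0.42, -0.61, 0, 0, 0, 0, 1], [0.56, -0.81, 0, 0, 0, 0, 1], [0.56, -0.81, 0, 0, 0, 0, 1]]]'

```text
time_s: 5.95
tool_pos: [0.511, 0.0011, 0.2107]
tool_rot: [-179.9, -0.0, 16.7]
force: [-1.1, 0.4, -0.7]
grip_width: 0.0003
grasp_force: 0.0
```

```bash
cat > chk.py <<'E'
from h import *
import sys
c={'sq':(.450,-.190,.113),'ro':(.5432,.091,.068),'lo':(.4985,.298,.090)}
def meas(n):
    i,T=pose(n); p,d=env.read_camera(n); C=cloud(i,T,d)
    for k in c:
        x,y,h=c[k]; m=(np.hypot(C[...,0]-x,C[...,1]-y)<.05)&(C[...,2]>h-.012)&(C[...,2]<h+.01)
        if m.sum()>40:
            z=C[...,2][m]; zt=np.percentile(z,95); Q=C[m][abs(z-np.median(z[z>zt-.006]))<.004]
            r=cv2.minAreaRect((Q[:,:2]*1000).astype(np.float32)); print(n,k,m.sum(),'z',np.median(Q[:,2]).round(4),np.round(r[0],1),np.round(r[1],1))
    return p
for n in ['scene','side','wrist']: p=meas(n)
cv2.imwrite('pics/wl.png',p[...,::-1])
E
python3 chk.py; python3 -c "
from h import *
go([.5432,.091,.1])"
```

```text
scene sq 119 z 0.1054 [ 449.4 -190.8] [29.7 33.6]
scene ro 137 z 0.0668 [543.   89.7] [30.5 33.3]
scene lo 348 z 0.089 [498.2 297.1] [22.5 67.4]
side sq 55 z 0.1049 [ 451.3 -188.3] [31.9 33.6]
side ro 90 z 0.0667 [543.5  91.5] [33.7 30.7]
side lo 222 z 0.0885 [500. 299.] [21.8 68.7]
wrist sq 883 z 0.1077 [ 450.3 -189.7] [31.  30.7]
wrist ro 978 z 0.069 [543.5  88.7] [33.  33.1]
t 6.1 pos [ 0.5104 -0.0039  0.2105] rot [1.7999e+02 8.0000e-02 1.6290e+01] F [ 0.53 -0.16  0.23] q [ 35.   5. -39. 104.   3.  73. -79.] shift(0.1m) [ 0.583 -0.819  1.104]
```

The square cap now reads about 6 mm lower (105–108 mm) and has not shifted. Next is the round post.

jog_arm --motion '[[[0.2, -0.27, 0, 0, 0, 0, 1], [0.4, -0.54, 0, 0, 0, 0, 1], [0.58, -0.81, 0, 0, 0, 0, 1], [0.58, -0.81, 0.3, 0, 0, 0, 1], [0.58, -0.81, 0.6, 0, 0, 0, 1]]]'

```text
time_s: 6.6
tool_pos: [0.5446, 0.0907, 0.1508]
tool_rot: [179.9, -0.1, 16.3]
force: [-0.6, -0.3, -1.6]
grip_width: 0.0006
grasp_force: 0.0
```

jog_arm --motion '[[[0, 0, 0.2, 0, 0, 0, 1], [0, 0, 0.4, 0, 0, 0, 1], [0, 0, 0.55, 0, 0, 0, 1], [0, 0, 0.55, 0, 0, 0, 1], [0, 0, 0.55, 0, 0, 0, 1]]]'

```text
time_s: 7.1
tool_pos: [0.544, 0.0904, 0.0963]
tool_rot: [180.0, 0.0, 16.3]
force: [0.3, -0.2, 0.5]
grip_width: 0.0006
grasp_force: 0.0
```

```bash
python3 -c "
from h import *
env.read_camera('side');env.read_camera('side')
go([.5432,.09,.082])"
```

```text
t 7.2 pos [0.5447 0.0908 0.0972] rot [ 1.7996e+02 -1.1000e-01  1.6290e+01] F [-0.65  0.02  0.2 ] q [ 24.  18. -42. 105.  13.  62. -96.] shift(0.1m) [-0.017  0.004  0.152]
```

jog_arm --motion '[[[-0.01, 0, 0.05, 0, 0, 0, 1], [-0.01, 0, 0.1, 0, 0, 0, 1], [-0.01, 0, 0.12, 0, 0, 0, 1], [-0.01, 0, 0.12, 0, 0, 0, 1], [-0.01, 0, 0.12, 0, 0, 0, 1]]]'

```text
time_s: 7.7
tool_pos: [0.5428, 0.0907, 0.084]
tool_rot: [-180.0, 0.0, 16.3]
force: [-0.5, 0.2, 0.2]
grip_width: 0.0006
grasp_force: 0.0
```

jog_arm --motion '[[[0, 0, 0.01, 0, 0, 0, 1], [0, 0, 0.02, 0, 0, 0, 1], [0, 0, 0.03, 0, 0, 0, 1], [0, 0, 0.03, 0, 0, 0, 1]]]'

```text
time_s: 8.1
tool_pos: [0.5431, 0.0907, 0.0813]
tool_rot: [180.0, -0.0, 16.3]
force: [-0.3, 0.0, 3.2]
grip_width: 0.0006
grasp_force: 1.6
```

jog_arm --motion '[[[0, 0, 0.01, 0, 0, 0, 1], [0, 0, 0.02, 0, 0, 0, 1], [0, 0, 0.03, 0, 0, 0, 1], [0, 0, 0.04, 0, 0, 0, 1], [0, 0, 0.045, 0, 0, 0, 1]]]'

```text
time_s: 8.6
tool_pos: [0.5431, 0.0907, 0.0765]
tool_rot: [180.0, -0.0, 16.3]
force: [0.6, -0.1, 3.7]
grip_width: 0.0006
grasp_force: 1.9
```

jog_arm --motion '[[[0, 0, 0, 0, 0, 0, 1], [0, 0, 0, 0, 0, 0, 1]]]'

```text
time_s: 8.8
tool_pos: [0.543, 0.0907, 0.0765]
tool_rot: [-180.0, -0.0, 16.3]
force: [0.6, 0.8, 2.5]
grip_width: 0.0009
grasp_force: 1.1
```

jog_arm --motion '[[[0, 0, -0.1, 0, 0, 0, 1], [0, 0, -0.3, 0, 0, 0, 1], [0, 0, -0.6, 0, 0, 0, 1], [0, 0, -0.9, 0, 0, 0, 1], [0, 0, -0.9, 0, 0, 0, 1]]]'

```text
time_s: 9.3
tool_pos: [0.5453, 0.0914, 0.171]
tool_rot: [179.9, -0.4, 16.3]
force: [0.2, 0.4, -0.2]
grip_width: 0.0005
grasp_force: 0.0
```

```bash
python3 chk.py; python3 -c "
from h import *
go([.4987,.298,.104])"
```

```text
scene sq 120 z 0.1053 [ 449. -190.] [29.7 32.2]
scene ro 139 z 0.0606 [542.5  90.8] [31.  33.4]
scene lo 348 z 0.0888 [498.1 296.9] [22.8 67.9]
side sq 55 z 0.1046 [ 451.3 -187.8] [29.6 31. ]
side ro 89 z 0.0606 [543.9  92.3] [32.1 32.1]
side lo 222 z 0.0884 [499.8 299.6] [21.9 70.1]
wrist ro 1044 z 0.063 [543.6  89.3] [32.9 33. ]
wrist lo 1850 z 0.0911 [501.9 291.5] [22.6 55.7]
t 9.45 pos [0.5423 0.0903 0.1661] rot [1.7999e+02 6.0000e-02 1.6310e+01] F [ 0.1   0.02 -0.07] q [ 26.  13. -43. 102.  10.  69. -93.] shift(0.1m) [ 0.165 -2.116  0.62 ]
```

The round cap also sits 6 mm lower (about 61–63 mm). On to the long post.

jog_arm --motion '[[[0.01, -0.25, 0, 0, 0, 0, 1], [0.03, -0.5, 0, 0, 0, 0, 1], [0.05, -0.75, 0, 0, 0, 0, 1], [0.06, -0.95, 0, 0, 0, 0, 1]]]'

```text
time_s: 9.85
tool_pos: [0.5203, 0.1847, 0.1649]
tool_rot: [-180.0, 0.2, 16.4]
force: [0.9, 0.5, 0.3]
grip_width: 0.0005
grasp_force: 0.0
```

jog_arm --motion '[[[0.02, -0.25, 0, 0, 0, 0, 1], [0.04, -0.5, 0, 0, 0, 0, 1], [0.07, -0.75, 0, 0, 0, 0, 1], [0.09, -0.95, 0, 0, 0, 0, 1], [0.09, -0.95, 0, 0, 0, 0, 1]]]'

```text
time_s: 10.35
tool_pos: [0.5013, 0.2804, 0.1652]
tool_rot: [-179.9, 0.2, 16.6]
force: [0.2, 0.1, -0.2]
grip_width: 0.0003
grasp_force: 0.0
```

```bash
python3 chk.py|grep wrist; python3 -c "
from h import *
go([.4987,.298,.104])"
```

```text
wrist ro 1164 z 0.0632 [542.8  89.7] [34.1 34.5]
wrist lo 2185 z 0.091 [499.2 297.3] [22.3 66. ]
t 10.5 pos [0.5037 0.2758 0.1654] rot [1.7993e+02 1.2000e-01 1.6270e+01] F [ 0.15 -0.69 -0.83] q [   9.   18.  -48.   98.   14.   71. -116.] shift(0.1m) [ 0.015 -0.228  0.614]
```

jog_arm --motion '[[[0.015, -0.22, 0, 0, 0, 0, 1], [0.015, -0.22, 0.2, 0, 0, 0, 1], [0.015, -0.22, 0.4, 0, 0, 0, 1], [0.015, -0.22, 0.48, 0, 0, 0, 1], [0.015, -0.22, 0.48, 0, 0, 0, 1]]]'

```text
time_s: 11.0
tool_pos: [0.4989, 0.2967, 0.117]
tool_rot: [179.9, 0.2, 16.2]
force: [-0.3, -0.4, 0.8]
grip_width: 0.0005
grasp_force: 0.0
```

jog_arm --motion '[[[0, 0, 0, 0, 0, 0, 1], [0, 0, 0, 0, 0, 0, 1]]]'

```text
time_s: 11.2
tool_pos: [0.4999, 0.2988, 0.1195]
tool_rot: [-180.0, -0.1, 16.3]
force: [1.0, -0.1, -0.2]
grip_width: 0.0003
grasp_force: 0.0
```

jog_arm --motion '[[[0, 0, 0.05, 0, 0, 0, 1], [0, 0, 0.1, 0, 0, 0, 1], [0, 0, 0.12, 0, 0, 0, 1], [0, 0, 0.12, 0, 0, 0, 1], [0, 0, 0.12, 0, 0, 0, 1]]]'

```text
time_s: 11.7
tool_pos: [0.4991, 0.2988, 0.1064]
tool_rot: [180.0, 0.0, 16.3]
force: [0.4, 0.3, -0.5]
grip_width: 0.0004
grasp_force: 0.0
```

jog_arm --motion '[[[0, 0, 0.01, 0, 0, 0, 1], [0, 0, 0.02, 0, 0, 0, 1], [0, 0, 0.03, 0, 0, 0, 1], [0, 0, 0.03, 0, 0, 0, 1]]]'

```text
time_s: 12.1
tool_pos: [0.4992, 0.2988, 0.1038]
tool_rot: [180.0, -0.0, 16.3]
force: [0.2, -0.2, 3.2]
grip_width: 0.0002
grasp_force: 1.3
```

jog_arm --motion '[[[0, 0, 0.01, 0, 0, 0, 1], [0, 0, 0.02, 0, 0, 0, 1], [0, 0, 0.03, 0, 0, 0, 1], [0, 0, 0.04, 0, 0, 0, 1], [0, 0, 0.045, 0, 0, 0, 1]]]'

```text
time_s: 12.6
tool_pos: [0.4992, 0.2989, 0.099]
tool_rot: [-180.0, -0.0, 16.3]
force: [-1.0, -0.5, 4.1]
grip_width: 0.0005
grasp_force: 1.9
```

jog_arm --motion '[[[0, 0, 0, 0, 0, 0, 1], [0, 0, 0, 0, 0, 0, 1]]]'

```text
time_s: 12.8
tool_pos: [0.4992, 0.2988, 0.0989]
tool_rot: [-180.0, -0.0, 16.3]
force: [0.2, 0.8, 2.4]
grip_width: 0.0004
grasp_force: 1.2
```

jog_arm --motion '[[[0, 0, -0.1, 0, 0, 0, 1], [0, 0, -0.3, 0, 0, 0, 1], [0, 0, -0.6, 0, 0, 0, 1], [0, 0, -1, 0, 0, 0, 1], [0, 0, -1, 0, 0, 0, 1]]]'

```text
time_s: 13.3
tool_pos: [0.5014, 0.301, 0.2048]
tool_rot: [-179.9, -0.5, 16.3]
force: [0.0, 0.8, 0.4]
grip_width: 0.0003
grasp_force: 0.0
```

```bash
python3 chk.py; python3 -c "
from h import *
p,d=env.read_camera('scene'); cv2.imwrite('pics/end.png',p[...,::-1])"
```

```text
scene sq 118 z 0.1053 [ 448.9 -190.4] [29.7 31.8]
scene ro 143 z 0.0611 [542.7  90.5] [30.9 32.1]
scene lo 341 z 0.0834 [498.2 296.9] [22.5 67. ]
side sq 57 z 0.1048 [ 451.2 -188.4] [29.7 36.2]
side ro 85 z 0.0609 [543.9  92. ] [30.6 34.8]
side lo 219 z 0.0831 [499.6 299.5] [22.2 68.5]
wrist ro 939 z 0.0632 [542.8  90. ] [34. 34.]
wrist lo 1613 z 0.0855 [499.  297.1] [22.5 65.7]
```

View pics/end.png

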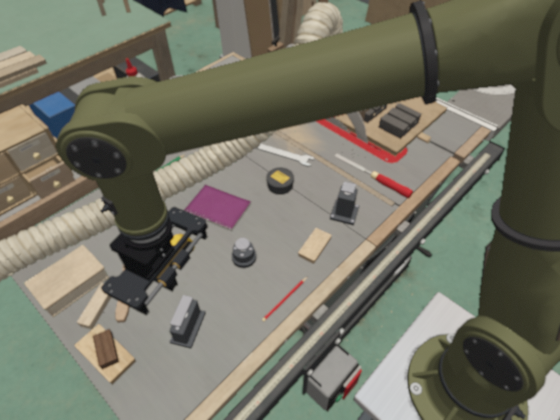

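The three caps read 5.5–7 mm down. Posts at (346,200), (243,250) and (185,320), the pencil, pine offcut, tin and chisel are all where they started. The arm hides most of the tape measure, but it passed well above it and is clear.

```bash
python3 -c "
from h import *
print(env.sign_off())"
```

```text
the job is handed in; nothing more can be done
None
```

I touched off all three caps in order (square, round, long), each sunk about 6 mm by the cameras. The posts had not visibly moved, nor had the bystanders I could see (the arm hid most of the tape measure), and I handed the job in with the arm clear; no verdict was returned.

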